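Shift the coil winder into third gear

ROBOT

A 6-joint arm with a two-finger parallel gripper is mounted at the origin on the work surface. World frame = base frame: x ahead of the robot, y to its left, z up, the work surface at z = 0. Lengths are in m, angles in rad, forces in N, time in s.
With the tool pointing down it reaches from about 0.225 to 0.725 m from the base axis. Payload 3.1 kg.
Tool frame: the origin (TCP) lies midway between the tips of the shut fingers; the grasp point (between the pads) lies 19 mm behind it (robot.grip_point_offset is the z of the grasp point in the tool frame, in m); z points along the fingers, y is the direction in which the jaws open and shut (so a half turn about z gives the same grasp; the last joint's range is limited). The gripper opens to 85 mm and grips with 20 to 120 N. Pads are 22 mm wide; open, the fingers measure 114 mm over their backs; the gripper's body (76 mm by 85 mm) begins 54 mm behind the grasp point. The pads swing forward as they close: fully open they stand 13 mm farther back than shut.
Start: joints at [-1.284, 0.048, 0.099, 1.622, 0, 1.443], TCP at [0.212, -0.48, 0.231] pointing down, gripper open.
Joint ranges: [-2.91, 2.91], [-0.99, 1.94], [-1.21, 1.42], [-2.12, 2.29], [-1.49, 1.47], [-3.14, 3.14]. Speed limits (rad/s): [2.79, 2.79, 3.14, 3.14, 3.14, 3.14].

INTERFACE

Orientations are given as a 3x3 rotation matrix whose columns are the frame's x, y, z axes.
In Python, from workcell import robot gives the robot as it stands.
- The arm moves only by the tool send_rows, never from a script. Its argument "series" is a list of rows, each a list of 7 numbers: the shift along the tool's x, y, z in mm, then the turn, a rotation vector about the tool's x, y, z in degrees, then the finger opening in mm, from 0 to 85.4. In form: [[x, y, z, ax, ay, az, fingers], ...]. A call has 1 to 12 rows; each row shifts and turns the commanded pose from where the row before left it, along the tool's axes as they then stand; what a row does not reach is not made up. A row lasts 1/10 s, in which the tool goes at most 50 mm and 8.59 degrees, less where a joint would pass 70% of its speed; a pose out of reach is approached as far as the arm can. A call is refused whole if a number of a shift passes 50 or a number of a turn 8.59, either way. A call with a gripper value outside its range is refused whole. The fingers move at their own pace and stop on an object; "squeeze" is the grip in N (left out, the last holds). Time passes only in rows, so rows that do not move let the fingers close. It gives the time, the measured TCP pose, the force and the opening at its end, in the units of the state.
- robot.read_state(): the state, without advancing time (a new reading comes with each control period).
- robot.get_image(name): name is "scene" or "top" or "wrist"; returns the picture (384x512x3 uint8, red, green, blue); there is no depth.
- robot.calibration(name): a dict with "fx", "fy", "cx", "cy" (pixels), "R" (3x3) and "t" (3): a world point X has camera coordinates R X + t; the wrist camera has in their place "tool_from_camera" (4x4, takes a point from camera to tool coordinates, whose origin is the TCP and whose axes are the flange's). Camera axes: x right, y down, z forward; pixel columns grow to the right and rows downward; lengths in m; the calibration is good to about 2 mm. The wrist camera is an equidistant fisheye: a pixel r from the principal point sees the ray r / f radians off the axis. A picture is of the moment at which its call begins: read the wrist's pose just before it. calibration takes no time and is no camera call.
- robot.hand_in(): hands the job in, once; it reports no verdict.
Trained networks look in the newest picture that a camera, given by its name, has taken for a name from the list of things; names that differ only in an ending like _2 or _b are one class to them, and where a whole thing is asked for, a point or a joint stands for the part that bears it (a point fixed in the world has none). Each returns a list of dicts, best first, with "p" (0 to 1); they miss things now and then, are a little off and sometimes report something else, mostly with a low value. They report only what shows in the picture. A call takes as long as a camera call.
- robot.trace(label, camera): "mask" (384x512 bool, what is visible of it) and "bbox" ([centre column, centre row, width, height] in pixels, round what is visible of it).
- robot.place_of(label, camera): "centre" ([row, column] in pixels: a listed point, or the origin of a listed thing).
The state is a dict: "time_s": time; "qpos": joint angles; "qvel": joint speeds; "effort": joint torques, N m; "position": TCP position; "tool_rot": TCP orientation; "wrist_force": force on the tool from outside, world axes, zero at the start; "torque": the same for the moment, N m; "gripper_width": finger opening in m.
Only numpy, scipy, OpenCV 4.12 (cv2) and the standard library are available. Lean on these libraries where they do the work, as an engineer would, in place of code of your own. Each camera call takes 0.05 s, during which the arm holds its last target.

TASK

The gear lever of the bench coil winder stands somewhere in the left-hand lane of its H-shaped gate: with closed fingers, pushing only from outside on its ball knob and never pinching or straddling it, bring it level with the cross slot, push it across to the right-hand lane, then forward (away from the robot) until it is fully home in the third-gear slot, front right, marked with three dots. Do not let it go into the fourth-gear slot (rear right) on the way. Leave the bobbin, spool, jar and screwdriver where they are, and finish clear of the lever.

Things in the scene. Friction and masses are not known exactly. Their poses are not given: they have to be found in the camera images.
- winder: Bench coil winder, fixed: grey gearbox 250 (x) by 220 (y) by 110 mm high; motor on its right to y -195 mm, spindle and tailstock on its left to y +270 mm, none higher than the gearbox. Origin: centre of the gearbox's underside, on the table. Its x axis is 'forward' (away from the robot), y left, z up; yawed up to 0.25 rad.
- knob (a point): Centre of the lever's black ball knob, diameter 44 mm, on a straight 11 mm stem that pivots at the winder's origin: ball centre 195 mm from the pivot, so 183 to 195 mm above the table. Moves up to 47 mm to each side of upright. The lever cannot be lifted; it stays where it is left (no spring); moving it takes about 2 N at the knob.
- slot3_mouth (a point): Point at plate-top height in the end of the third-gear slot (front right): x +27, y -27, z +117 mm in the winder's frame; the stem stands here when the lever is home.
- gate_centre (a point): Centre of the 120 by 120 mm aluminium gate plate's top, 117 mm above the winder's origin; axes as the winder's. H cut-out: lanes along x at y +27 mm (left) and -27 mm (right), each 69 mm long, joined by a cross slot along y at x = 0; slots 15 mm wide, the stem (11 mm) cannot leave them. Dots by the slots: 1 front left, 2 rear left, 3 front right, 4 rear right.
- lever_across (a joint): Sideways lean of the lever in rad, about the winder's x axis: + is to the right (-y), 0 upright, end stops -0.245 and +0.245; about -0.235 in the left lane, +0.235 in the right lane (play about 0.018). Starts in the left lane. Knob's y in the winder's frame: -195 mm x cos(fore) x sin(across).
- lever_fore (a joint): Fore-and-aft lean of the lever in rad, about its own y axis: + is forward (+x, away from the robot), 0 upright (in the cross slot, play 0.018 either way), end stops -0.245 and +0.245 (fully home in a slot). Starts anywhere from -0.24 to +0.24. Knob's x in the winder's frame: 195 mm x sin(fore).
- bobbin: Bystander: empty white plastic bobbin, diameter 38, height 26 mm, standing loose on the gearbox top (110 mm) towards its forward left corner. Origin: centre of its underside.
- spool: Bystander: full spool of copper wire with black flanges, diameter 72, height 60 mm, standing on the table right of the motor. Origin: centre of its underside.
- jar: Bystander: clear jar with black cap, diameter 60, height 75 mm, on the table left of the tailstock. Origin: centre of its underside.
- screwdriver: Bystander: screwdriver with black handle, about 200 mm long, lying on the table between robot and winder. Origin: under its middle.

How it is judged:
On the way, in this order (a step that is already met when the one before it is completed fails the run):
1. the lever has come across into the right-hand lane at the cross slot (value of joint lever_across above 0.195 rad and value of joint lever_fore between -0.1 and 0.1 rad), for 0.03 s.
2. the lever is fully home in the third slot (value of joint lever_across above 0.195 rad and value of joint lever_fore above 0.21 rad), for 0.1 s.
At the end, for the whole second after the job is handed in: The lever is at rest in the third slot: lever_across above 0.195 rad and lever_fore above 0.21 rad (within about 7 mm of the stop at the knob); the bobbin, spool, jar and screwdriver are within 20 mm of where they were (all of step 2 and velocity of joint lever_fore between -0.05 and 0.05 rad/s and distance of each of bobbin, spool, jar, screwdriver from where it was at the start of the episode below 0.02 m); the robot touches nothing.
It fails at once if the lever goes into the fourth slot (rear right): lever_fore below -0.13 rad in the right lane (value of joint lever_across above 0.15 rad and value of joint lever_fore below -0.13 rad).
It fails at once if the knob is pinched or straddled: the point between the finger pads is within 12 mm of the knob's axis, level with the knob (horizontal distance between the grasp point and knob below 0.012 m and distance between the grasp point and knob below 0.033 m).
It fails at once if the bobbin, spool, jar or screwdriver is lifted or moved by more than 20 mm (distance of any of bobbin, spool, jar, screwdriver from where it was at the start of the episode above 0.02 m).
It also fails if it takes over 51 s, if anything falls off the work surface, if the arm or the gripper's body presses on something with over 40 N, if the wrist force passes 120 N, or if a joint passes its speed limit or range.

## Working session

There is one attempt and no reset: what is moved stays moved. The work goes in short steps, Python scripts to look and compute and a tool call to move; the robot and the scene stay as the last step left them, time stands still between calls to the robot, and variables do not carry over. Pictures are saved under pics/ and viewed, and the job is handed in when it is done.

Besides the shell and the picture viewer there is one more tool, called by a JSON object that holds its "api" and its "payload". send_rows: Moves the arm, as the interface text tells. Its arguments: {"type":"object","properties":{"series":{"type":"array"},"squeeze":{"type":"number"}},"required":["series"]}

```bash
mkdir -p pics; ls; cat > h.py <<'E'
import numpy as np, cv2
from workcell import robot
def save(cam,name):
    im=robot.get_image(cam); cv2.imwrite('pics/'+name,im[:,:,::-1]); return im
def ray(cam,r,c):
    k=robot.calibration(cam); R=np.array(k['R']);t=np.array(k['t'])
    d=R.T@np.array([(c-k['cx'])/k['fx'],(r-k['cy'])/k['fy'],1]); o=-R.T@t
    return o,d/np.linalg.norm(d)
def atz(cam,r,c,z):
    o,d=ray(cam,r,c); return o+d*(z-o[2])/d[2]
def proj(cam,X):
    k=robot.calibration(cam); p=np.array(k['R'])@np.array(X)+np.array(k['t'])
    return (k['cx']+k['fx']*p[0]/p[2],k['cy']+k['fy']*p[1]/p[2])
def tri(a,b):
    (o1,d1),(o2,d2)=a,b
    s=np.linalg.lstsq(np.c_[d1,-d2],o2-o1,rcond=None)[0]
    p,q=o1+d1*s[0],o2+d2*s[1]; return (p+q)/2,np.linalg.norm(p-q)
E
python3 - <<'E'
from h import *
np.set_printoptions(precision=4,suppress=True)
for cam in ['scene','top']:
    save(cam,cam+'0.png')
    o,_=ray(cam,0,0); print(cam,o)
    for l in ['knob','winder','gate_centre','slot3_mouth','bobbin','spool','jar','screwdriver']:
        print(l,[(np.round(x['centre'],1),round(x['p'],2)) for x in robot.place_of(l,cam)[:2]])
s=robot.read_state(); print(s)
E
```

```text
pics
scene [0.869  0.6135 1.105 ]
knob [(array([177.5, 237.9]), 0.83)]
winder [(array([207.1, 230.3]), 0.74)]
gate_centre [(array([184.8, 229.9]), 0.88), (array([221.5, 203.9]), 0.62)]
slot3_mouth [(array([179.1, 217.5]), 0.83)]
bobbin [(array([223.3, 207.8]), 0.69)]
spool [(array([130.8, 215. ]), 0.86)]
jar [(array([340.5, 251. ]), 0.65)]
screwdriver [(array([187.6, 291.1]), 0.9)]
top [0.4572 0.0489 1.2965]
knob [(array([182.6, 264.3]), 0.61)]
winder [(array([191.2, 272.7]), 0.67)]
gate_centre [(array([189.4, 272.5]), 0.85)]
slot3_mouth [(array([175.8, 285.3]), 0.96), (array([185.5, 262.2]), 0.62)]
bobbin [(array([153.8, 252.3]), 0.55)]
spool [(array([216.4, 352.6]), 0.66)]
jar [(array([154.5, 180.9]), 0.69)]
screwdriver [(array([236.7, 265.3]), 0.56)]
{'time_s': 0.9, 'qpos': array([-1.2838,  0.0479,  0.0993,  1.622 , -0.    ,  1.443 ]), 'qvel': array([ 0.0014, -0.0007,  0.    ,  0.0014,  0.0008, -0.0008]), 'effort': array([  0.0006, -33.8634,  32.016 ,   0.0009,  -0.    ,  -0.    ]), 'position': array([ 0.2116, -0.4805,  0.2314]), 'tool_rot': array([[ 0.9152,  0.403 ,  0.    ],
       [ 0.403 , -0.9152, -0.0001],
       [-0.    ,  0.0001, -1.    ]]), 'wrist_force': array([-0.5723,  0.721 ,  0.1033]), 'torque': array([-0.0244, -0.005 , -0.0087]), 'gripper_width': 0.085609634038623}
```

View pics/top0.png

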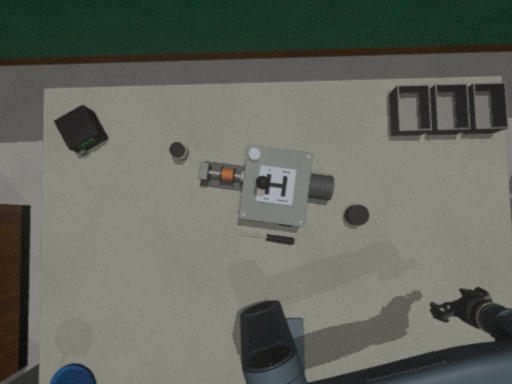

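View pics/scene0.png

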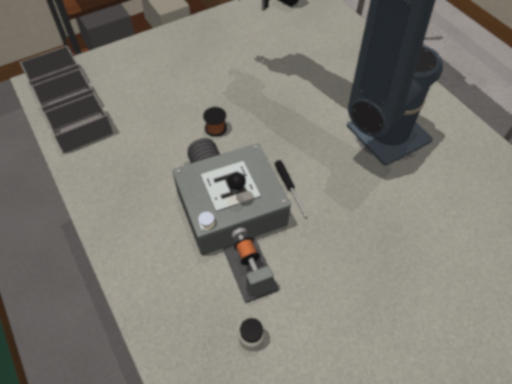

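```bash
python3 - <<'E'
from h import *
np.set_printoptions(precision=4,suppress=True)
a=tri(ray('scene',177.5,237.9),ray('top',182.6,264.3));print('knob',a, atz('top',182.6,264.3,.187),atz('scene',177.5,237.9,.187))
print('gate',tri(ray('scene',184.8,229.9),ray('top',189.4,272.5)),atz('top',189.4,272.5,.117),atz('scene',184.8,229.9,.117))
print('slot3',tri(ray('scene',179.1,217.5),ray('top',175.8,285.3)),atz('top',175.8,285.3,.117),atz('scene',179.1,217.5,.117))
print('winder',tri(ray('scene',207.1,230.3),ray('top',191.2,272.7)))
print('bob',atz('top',153.8,252.3,.11),atz('scene',223.3,207.8,.11))
# crops
for c,(r0,c0) in {'top':(130,210),'scene':(130,180)}.items():
    im=cv2.imread(f'pics/{c}0.png')[r0:r0+120,c0:c0+130]; cv2.imwrite(f'pics/{c}0c.png',cv2.resize(im,None,fx=5,fy=5,interpolation=2))
E
```

```text
knob (array([0.5587, 0.0334, 0.1939]), np.float64(0.005884991964053921)) [0.5618 0.0316 0.187 ] [0.554  0.0309 0.187 ]
gate (array([ 0.5521, -0.0006,  0.1145]), np.float64(0.016006478744582366)) [0.5452 0.0039 0.117 ] [ 0.5593 -0.0039  0.117 ]
slot3 (array([ 0.5842, -0.0359,  0.1226]), np.float64(0.011097486076012105)) [ 0.5894 -0.0395  0.117 ] [ 0.5782 -0.036   0.117 ]
winder (array([ 0.5533, -0.0051,  0.0014]), np.float64(0.014429719474198714))
bob [0.6668 0.0684 0.11  ] [0.6602 0.0649 0.11  ]
```

View pics/top0c.png

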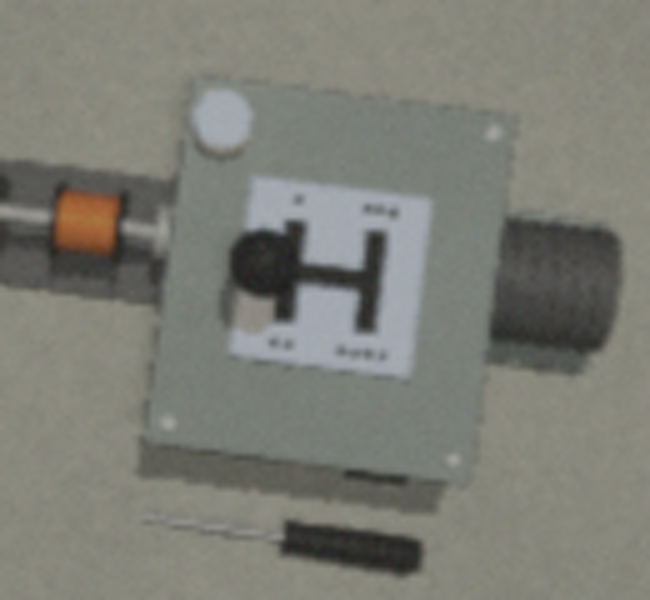

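View pics/scene0c.png

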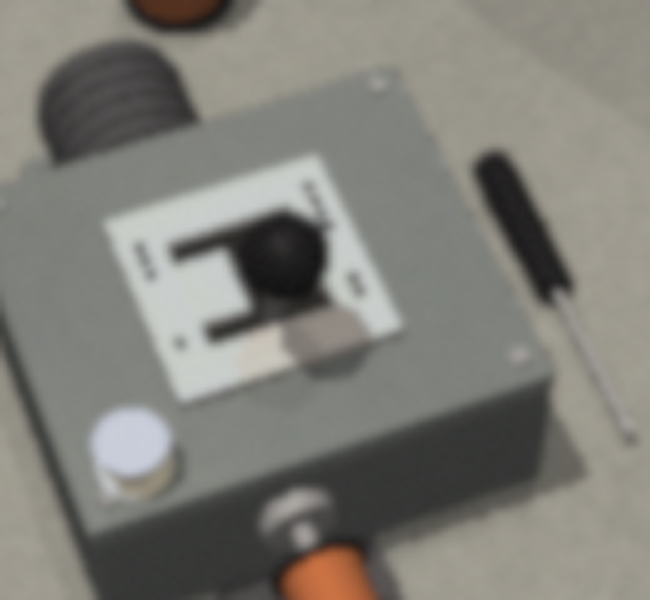

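The top crop shows the ball at about (264,263) and the plate corners at (252,178), (433,198), (412,378) and (229,355). I'll fit the winder pose and lever angles using both views.

```bash
cat > fit.py <<'E'
from h import *
from scipy.optimize import least_squares
np.set_printoptions(precision=4,suppress=True)
obj=[(.06,.06,.117),(.06,-.06,.117),(-.06,-.06,.117),(-.06,.06,.117)]
P={'top':[(252,178),(433,198),(412,378),(229,355)],'scene':[(182,403),(105,222),(320,152),(403,327)]}
B={'top':[((264+0)/5+210-.4,263/5+130-.4)],'scene':[(283/5+180-.4,257/5+130-.4)]}
off={'top':(210,130),'scene':(180,130)}
def W(p,X):
    c,s=np.cos(p[2]),np.sin(p[2]); return np.array([p[0]+c*X[0]-s*X[1],p[1]+s*X[0]+c*X[1],X[2]])
def kn(a,f): return .195*np.array([np.sin(f),-np.cos(f)*np.sin(a),np.cos(f)*np.cos(a)])
def res(p,cams=('top','scene')):
    r=[]
    for c in cams:
        for X,uv in zip(obj,P[c]):
            r+=list(np.array(proj(c,W(p,X)))-(np.array(uv)/5+off[c]-.4))
        r+=list(np.array(proj(c,W(p,kn(p[3],p[4]))))-B[c][0])
    return np.array(r)
if __name__=='__main__':
  for cams in [('top',),('scene',),('top','scene')]:
    s=least_squares(res,[.55,0,0,-.23,0],args=(cams,)); print(cams,s.x,np.abs(s.fun).max()); print(W(s.x,kn(*s.x[3:])))
  print(s.fun.reshape(-1,2))
E
python3 fit.py
```

```text
('top',) [ 0.5596 -0.0076 -0.1437 -0.2337 -0.0162] 0.27276568201003215
[0.5629 0.0375 0.1897]
('scene',) [ 0.558  -0.005  -0.1517 -0.2324 -0.0061] 0.3669330442484693
[0.5636 0.0395 0.1898]
('top', 'scene') [ 0.5585 -0.0062 -0.1481 -0.2331 -0.0099] 0.8264230407667981
[0.5633 0.0387 0.1897]
[[-0.2516  0.0099]
 [-0.5338  0.4853]
 [-0.6942  0.399 ]
 [-0.2254  0.4016]
 [-0.3708 -0.1091]
 [-0.3114 -0.4257]
 [-0.4069 -0.3424]
 [-0.8264  0.1207]
 [-0.0235 -0.238 ]
 [-0.0481 -0.3086]]
```

The fit gives the winder at (0.5585, -0.006) with yaw -0.148 rad. The lever is at across -0.233 and fore about -0.01, so it is already about level with the cross slot. I'll rise, shut the fingers and turn so that tool x points to the winder's left and tool y forward.

{"api": "send_rows", "payload": {"series": [[0,0,-12,0,0,-8.25,0],[0,0,-12,0,0,-8.25,0],[0,0,-12,0,0,-8.25,0],[0,0,-12,0,0,-8.25,0],[0,0,-12,0,0,-8.25,0],[0,0,-12,0,0,-8.25,0],[0,0,0,0,0,-8.25,0],[0,0,0,0,0,0,0]], "squeeze": 20}}

```text
time_s: 1.7
position: [0.2116, -0.4808, 0.3039]
tool_rot: [[0.148, 0.989, 0.0], [0.989, -0.148, -0.001], [-0.001, 0.001, -1.0]]
wrist_force: [-0.8, -0.2, -0.3]
gripper_width: 0.0
```

```bash
cat > go.py <<'E'
import sys
from fit import *
w=[.5585,-.0062,-.1481]
def st():
    s=robot.read_state(); p=s['position'];R=s['tool_rot']
    c,sn=np.cos(w[2]),np.sin(w[2]); d=p[:2]-w[:2]
    print('t',s['time_s'],'pos',p,'winder xy',np.array([c*d[0]+sn*d[1],-sn*d[0]+c*d[1]]),'yaw',np.arctan2(R[1,0],R[0,0]),'F',s['wrist_force'],'g',s['gripper_width'],'q',s['qpos'])
    return s
def to(x,y,z):
    s=st(); T=W(w,(x,y,z)); print('tool shift mm',s['tool_rot'].T@(T-s['position'])*1000, 'turn',np.degrees(1.4227-np.arctan2(s['tool_rot'][1,0],s['tool_rot'][0,0])))
if __name__=='__main__':
    to(*map(float,sys.argv[1:4]))
E
python3 go.py -0.002 0.095 0.303
```

```text
t 1.7 pos [ 0.2116 -0.4808  0.3039] winder xy [-0.273  -0.5206] yaw 1.4224654384026867 F [-0.8437 -0.1561 -0.3168] g 3.6893723080090575e-05 q [-1.2838  0.0799  0.2789  1.7685 -0.      0.4353]
tool shift mm [615.6295 270.8908   0.371 ] turn 0.01343938956190425
```

{"api": "send_rows", "payload": {"series": [[30,13,0,0,0,0,0],[30,13,0,0,0,0,0],[30,13,0,0,0,0,0],[30,13,0,0,0,0,0],[30,13,0,0,0,0,0],[30,13,0,0,0,0,0],[30,13,0,0,0,0,0],[30,13,0,0,0,0,0],[30,13,0,0,0,0,0],[30,13,0,0,0,0,0],[30,13,0,0,0,0,0]]}}

```text
time_s: 2.8
position: [0.4021, -0.1738, 0.303]
tool_rot: [[0.151, 0.989, -0.0], [0.989, -0.151, 0.0], [0.0, -0.0, -1.0]]
wrist_force: [0.2, -0.5, 0.7]
gripper_width: -0.0
```

{"api": "send_rows", "payload": {"series": [[30,13,0,0,0,0,0],[30,13,0,0,0,0,0],[30,13,0,0,0,0,0],[30,13,0,0,0,0,0],[30,13,0,0,0,0,0],[30,13,0,0,0,0,0],[30,13,0,0,0,0,0],[30,13,0,0,0,0,0],[30,13,0,0,0,0,0],[15,7,0,0,0,0,0],[0,0,0,0,0,0,0]]}}

```text
time_s: 3.9
position: [0.5669, 0.0903, 0.3018]
tool_rot: [[0.147, 0.989, -0.002], [0.989, -0.147, 0.0], [0.0, -0.002, -1.0]]
wrist_force: [0.7, -1.0, -0.2]
gripper_width: 0.0002
```

```bash
python3 go.py -0.002 0.095 0.178; python3 - <<'E'
from h import *
im=save('scene','scene1.png'); w=save('wrist','wrist1.png')
r0,c0=100,150
cv2.imwrite('pics/scene1c.png',cv2.resize(cv2.imread('pics/scene1.png')[r0:r0+140,c0:c0+150],None,fx=4,fy=4,interpolation=2))
E
```

```text
t 3.9 pos [0.5669 0.0903 0.3018] winder xy [-0.006   0.0967] yaw 1.422761286782394 F [ 0.7053 -1.0475 -0.2414] g 0.00015700306026415994 q [0.0409 0.215  0.4253 1.7831 0.0005 1.7598]
tool shift mm [ -1.73     4.2148 123.7486] turn -0.0035114739711083623
```

View pics/scene1c.png

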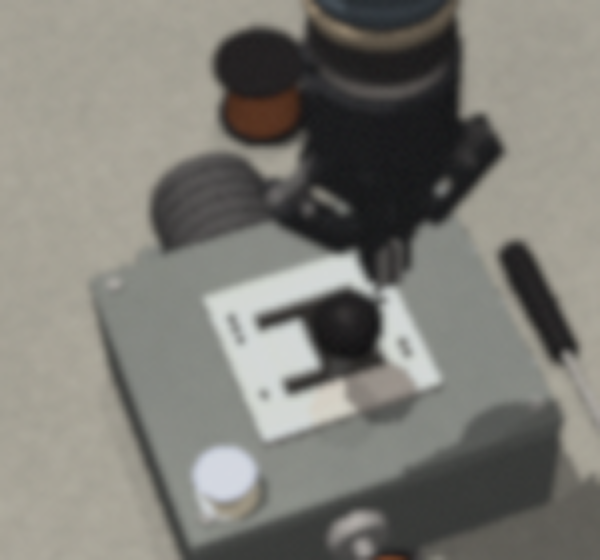

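View pics/wrist1.png

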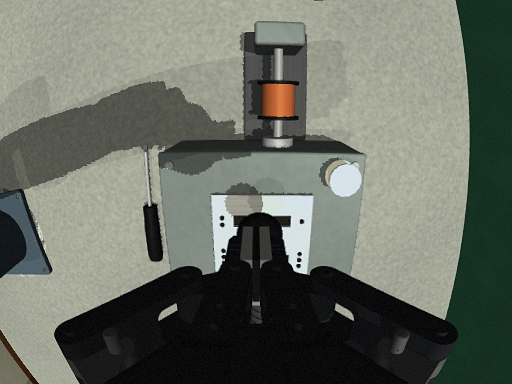

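The wrist view shows the bobbin at (345,178), forward of and well clear of the fingers. The scene view shows the knob unchanged. Next I'll descend to the left of the ball.

{"api": "send_rows", "payload": {"series": [[0,4,20,0,0,0,0],[0,0,25,0,0,0,0],[0,0,25,0,0,0,0],[0,0,25,0,0,0,0],[0,0,20,0,0,0,0],[0,0,9,0,0,0,0],[0,0,0,0,0,0,0]]}}

```text
time_s: 4.7
position: [0.5689, 0.0869, 0.1779]
tool_rot: [[0.149, 0.989, -0.003], [0.989, -0.149, -0.0], [-0.001, -0.003, -1.0]]
wrist_force: [-0.4, 0.3, 0.3]
gripper_width: -0.0001
```

```bash
python3 go.py -0.002 0.095 0.178; python3 - <<'E'
from h import *
for c in ['scene','top']:
  im=save(c,c+'2.png')
  r0,c0=(100,150) if c=='scene' else (120,200)
  cv2.imwrite(f'pics/{c}2c.png',cv2.resize(cv2.imread(f'pics/{c}2.png')[r0:r0+140,c0:c0+150],None,fx=4,fy=4,interpolation=2))
E
```

```text
t 4.7 pos [0.5689 0.0869 0.1779] winder xy [-0.0034  0.0936] yaw 1.4208051656474243 F [-0.3923  0.2779  0.306 ] g -7.29259230845088e-05 q [ 0.0352  0.1776  0.134   1.5303 -0.0002  1.756 ]
tool shift mm [ 1.3739  1.403  -0.1203] turn 0.10856601127899473
```

View pics/scene2c.png

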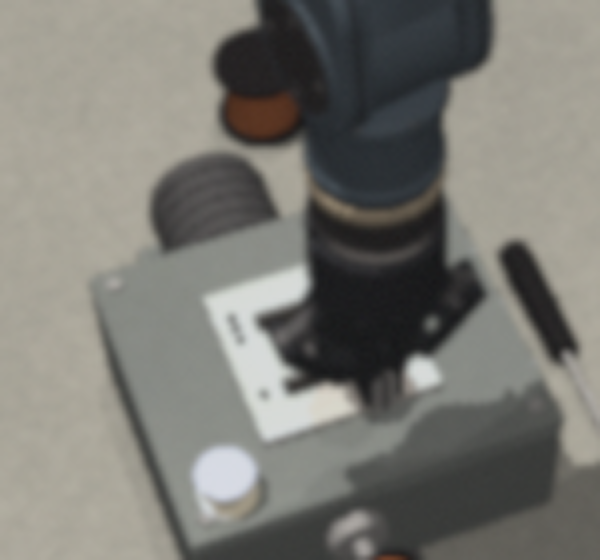

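View pics/top2c.png

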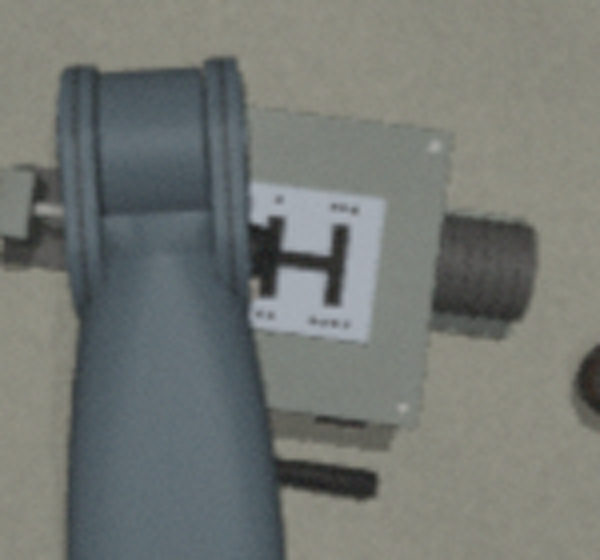

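Nothing touches yet. I'll push right slowly and watch the force.

{"api": "send_rows", "payload": {"series": [[-5,1,0,0,0,0,0],[-5,0,0,0,0,0,0],[-5,0,0,0,0,0,0],[-4,0,0,0,0,0,0],[-4,0,0,0,0,0,0],[-3,0,0,0,0,0,0],[0,0,0,0,0,0,0]]}}

```text
time_s: 5.5
position: [0.5676, 0.0618, 0.1797]
tool_rot: [[0.148, 0.989, 0.001], [0.989, -0.148, 0.0], [0.0, 0.001, -1.0]]
wrist_force: [-0.3, 2.4, 2.5]
gripper_width: -0.0002
```

```bash
python3 go.py -0.002 -0.010 0.178
```

```text
t 5.5 pos [0.5676 0.0618 0.1797] winder xy [-0.001   0.0686] yaw 1.4224517264670928 F [-0.2939  2.3567  2.5369] g -0.0001880455189791091 q [-0.0092  0.1612  0.1191  1.528   0.0003  1.71  ]
tool shift mm [-78.6139  -0.9556   1.6643] turn 0.014225025600387178
```

{"api": "send_rows", "payload": {"series": [[-4,0,0,0,0,0,0],[-4,0,0,0,0,0,0],[-4,0,0,0,0,0,0],[-4,0,0,0,0,0,0],[-4,0,0,0,0,0,0],[0,0,0,0,0,0,0]]}}

```text
time_s: 6.1
position: [0.5643, 0.0412, 0.179]
tool_rot: [[0.149, 0.989, -0.001], [0.989, -0.149, -0.001], [-0.001, -0.001, -1.0]]
wrist_force: [-1.1, 1.5, 1.6]
gripper_width: 0.0003
```

```bash
python3 go.py -0.002 -0.010 0.178;  python3 - <<'E'
from h import *
for c in ['scene','top']:
  im=save(c,c+'3.png')
  r0,c0=(100,150) if c=='scene' else (120,200)
  cv2.imwrite(f'pics/{c}3c.png',cv2.resize(cv2.imread(f'pics/{c}3.png')[r0:r0+140,c0:c0+150],None,fx=4,fy=4,interpolation=2))
E
```

```text
t 6.1 pos [0.5643 0.0412 0.179 ] winder xy [-0.0013  0.0477] yaw 1.421706260074527 F [-1.1492  1.4972  1.6185] g 0.000275209007419983 q [-0.0451  0.1492  0.1043  1.5265 -0.0011  1.6748]
tool shift mm [-57.6924  -0.652    1.0947] turn 0.05693710366325566
```

View pics/top3c.png

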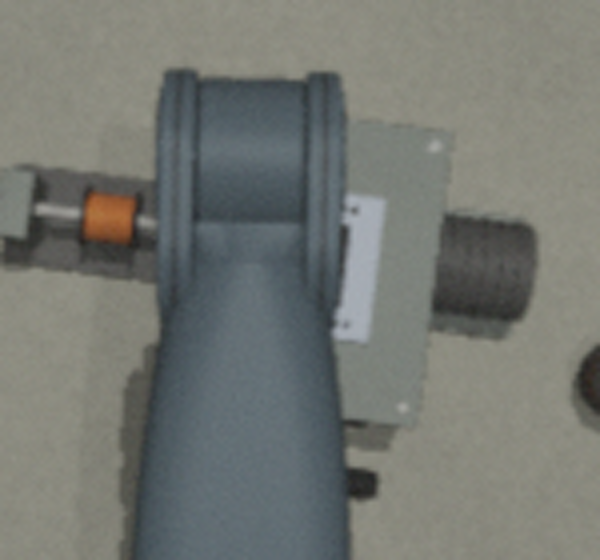

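{"api": "send_rows", "payload": {"series": [[-5,0,0,0,0,0,0],[-5,0,0,0,0,0,0],[-5,0,0,0,0,0,0],[-5,0,0,0,0,0,0],[-5,0,0,0,0,0,0],[-5,0,0,0,0,0,0],[-5,0,0,0,0,0,0],[-5,0,0,0,0,0,0],[-3,0,0,0,0,0,0],[0,0,0,0,0,0,0]]}}

```text
time_s: 7.2
position: [0.558, -0.0011, 0.1791]
tool_rot: [[0.148, 0.989, -0.0], [0.989, -0.148, -0.001], [-0.001, -0.0, -1.0]]
wrist_force: [0.1, 0.3, 0.6]
gripper_width: -0.0002
```

```bash
python3 go.py -0.002 -0.010 0.178;  python3 - <<'E'
from h import *
for c in ['scene','top']:
  im=save(c,c+'4.png')
  r0,c0=(100,150) if c=='scene' else (120,200)
  cv2.imwrite(f'pics/{c}4c.png',cv2.resize(cv2.imread(f'pics/{c}4.png')[r0:r0+140,c0:c0+150],None,fx=4,fy=4,interpolation=2))
E
```

```text
t 7.2 pos [ 0.558  -0.0011  0.1791] winder xy [-0.0012  0.0049] yaw 1.4219340758290873 F [0.1319 0.2787 0.6114] g -0.00015714016098568656 q [-0.1218  0.1286  0.0816  1.5242 -0.0007  1.5979]
tool shift mm [-14.945   -0.7633   1.1058] turn 0.043884222420360906
```

View pics/scene4c.png

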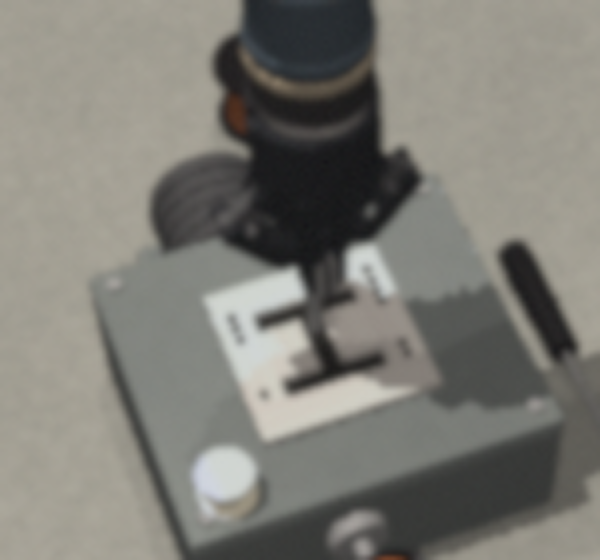

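The left lane is empty, so the stem is across in the slot behind the fingers. I'll finish the push to about y = -0.010.

{"api": "send_rows", "payload": {"series": [[-4,0,0,0,0,0,0],[-4,0,0,0,0,0,0],[-3,0,0,0,0,0,0],[-2,0,0,0,0,0,0],[-1,0,0,0,0,0,0],[0,0,0,0,0,0,0]]}}

```text
time_s: 7.9
position: [0.556, -0.0144, 0.1792]
tool_rot: [[0.148, 0.989, -0.0], [0.989, -0.148, -0.0], [-0.0, -0.0, -1.0]]
wrist_force: [0.2, 1.4, -0.6]
gripper_width: -0.0005
```

```bash
python3 go.py -0.002 -0.010 0.178
```

```text
t 7.9 pos [ 0.556  -0.0144  0.1792] winder xy [-0.0012 -0.0085] yaw 1.4224250367832836 F [ 0.2303  1.4467 -0.6005] g -0.00045608667776839465 q [-0.1464  0.1236  0.0763  1.5238 -0.0001  1.5728]
tool shift mm [-1.5248 -0.7519  1.1831] turn 0.01575423183919617
```

{"api": "send_rows", "payload": {"series": [[-1.5,0,0,0,0,0,0],[0,0,0,0,0,0,0]]}}

```text
time_s: 8.1
position: [0.5559, -0.0158, 0.1793]
tool_rot: [[0.148, 0.989, -0.0], [0.989, -0.148, -0.0], [-0.0, -0.0, -1.0]]
wrist_force: [-0.2, 1.2, -1.7]
gripper_width: -0.0002
```

{"api": "send_rows", "payload": {"series": [[-1.5,0,0,0,0,0,0],[0,0,0,0,0,0,0]]}}

```text
time_s: 8.3
position: [0.5557, -0.0173, 0.1793]
tool_rot: [[0.148, 0.989, 0.0], [0.989, -0.148, -0.0], [-0.0, 0.0, -1.0]]
wrist_force: [-0.3, 1.5, -1.8]
gripper_width: 0.0001
```

{"api": "send_rows", "payload": {"series": [[10,0,0,0,0,0,0],[20,0,0,0,0,0,0],[20,0,0,0,0,0,0],[10,0,-30,0,0,0,0],[0,0,-40,0,0,0,0],[0,0,-40,0,0,0,0],[20,-20,-10,0,0,0,0],[30,-30,0,0,0,0,0],[30,-30,0,0,0,0,0],[30,-30,0,0,0,0,0],[0,0,0,0,0,0,0]]}}

```text
time_s: 9.4
position: [0.4694, 0.1709, 0.301]
tool_rot: [[0.142, 0.99, 0.001], [0.99, -0.142, 0.002], [0.002, 0.001, -1.0]]
wrist_force: [1.5, 0.0, -0.2]
gripper_width: 0.0005
```

```bash
python3 go.py -0.085 -0.047 0.30;  python3 - <<'E'
from h import *
for c in ['scene','top']:
  im=save(c,c+'5.png')
  print([(x['centre'],x['p']) for x in robot.place_of('knob',c)])
  r0,c0=(130,180) if c=='scene' else (130,210)
  cv2.imwrite(f'pics/{c}5c.png',cv2.resize(cv2.imread(f'pics/{c}5.png')[r0:r0+120,c0:c0+130],None,fx=5,fy=5,interpolation=2))
E
```

```text
t 9.4 pos [0.4694 0.1709 0.301 ] winder xy [-0.1142  0.162 ] yaw 1.4286239059561325 F [ 1.4703  0.0311 -0.2349] g 0.0004591089346346067 q [0.2139 0.0097 0.2001 1.7596 0.0013 1.9269]
tool shift mm [-209.1425   27.9946    0.6156] turn -0.33941480951880043
[([155.4, 225.0], 0.5)]
[([185.3, 289.5], 0.55)]
```

View pics/scene5c.png

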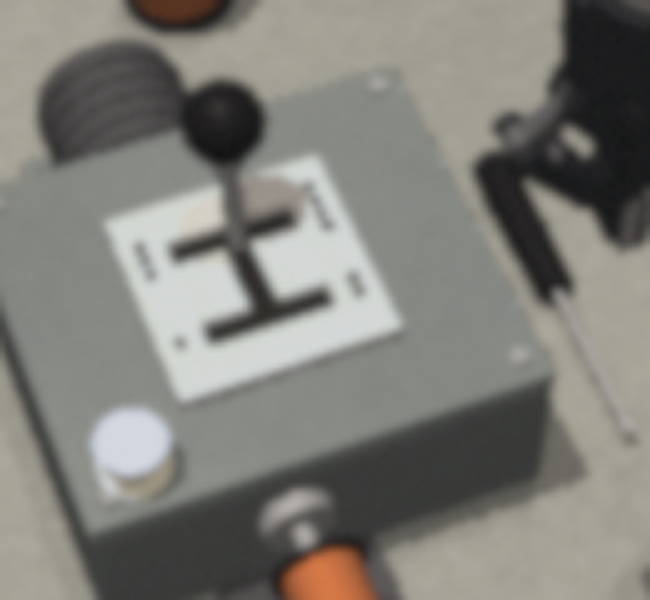

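View pics/top5c.png

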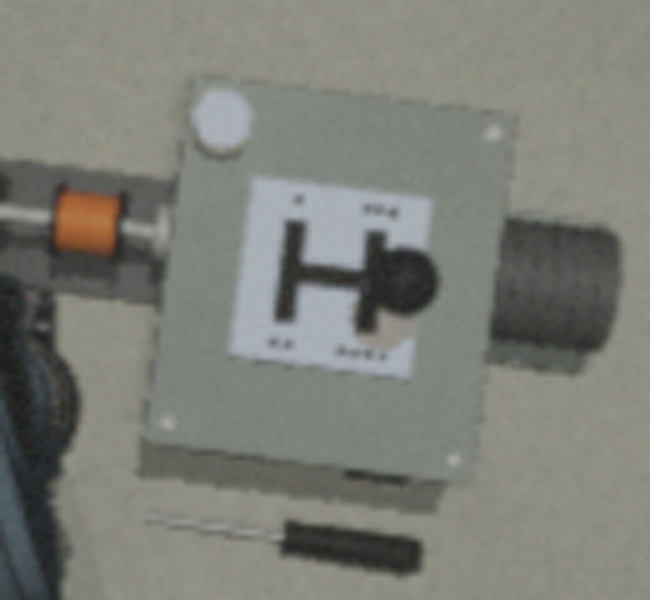

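Top crop: ball at about (404,281). Scene crop: ball at about (223,122). I'll fit the lever from these points.

```bash
cat > lev.py <<'E'
import sys; from fit import *
t=tuple(map(float,sys.argv[1:5]))
B['top']=[(t[0]/5+210-.4,t[1]/5+130-.4)];B['scene']=[(t[2]/5+180-.4,t[3]/5+130-.4)]
for cams in [('top',),('scene',),('top','scene')]:
    s=least_squares(res,[.5585,-.006,-.148,.1,0],args=(cams,)); print(s.x,W(s.x,kn(*s.x[3:])))
E
python3 lev.py 404 281 223 122
```

```text
[ 0.5596 -0.0076 -0.1437  0.2191 -0.0198] [ 0.5497 -0.049   0.1903]
[ 0.558  -0.005  -0.1517  0.2233 -0.0146] [ 0.5487 -0.0473  0.1901]
[ 0.5585 -0.0061 -0.1481  0.2219 -0.0165] [ 0.549  -0.0481  0.1902]
```

Step 1 is met: across about 0.22, fore about -0.016. Now I'll turn the tool a quarter turn so the narrow finger side pushes forward.

{"api": "send_rows", "payload": {"series": [[0,0,0,0,0,-8.15,0],[0,0,0,0,0,-8.15,0],[0,0,0,0,0,-8.15,0],[0,0,0,0,0,-8.15,0],[0,0,0,0,0,-8.15,0],[0,0,0,0,0,-8.15,0],[0,0,0,0,0,-8.15,0],[0,0,0,0,0,-8.15,0],[0,0,0,0,0,-8.15,0],[0,0,0,0,0,-8.15,0],[0,0,0,0,0,-8.15,0],[0,0,0,0,0,0,0]]}}

```text
time_s: 10.8
position: [0.4728, 0.166, 0.299]
tool_rot: [[-0.988, 0.156, -0.0], [0.156, 0.988, -0.001], [0.0, -0.001, -1.0]]
wrist_force: [0.1, 0.0, -0.3]
gripper_width: -0.0001
```

```bash
sed -i "s/np.degrees(1.4227-/np.degrees(2.9935-/" go.py; python3 go.py -0.070 -0.045 0.30
```

```text
t 10.8 pos [0.4728 0.166  0.299 ] winder xy [-0.1101  0.1577] yaw 2.9848016410768774 F [ 0.0701  0.0316 -0.2628] g -5.691469082149295e-05 q [ 0.204   0.0151  0.2016  1.7577 -0.0005  0.3608]
tool shift mm [ -41.8793 -202.301    -0.9138] turn 0.4983792549848876
```

{"api": "send_rows", "payload": {"series": [[-5,-25,0,0,0,-0.5,0],[-5,-25,0,0,0,0,0],[-5,-25,0,0,0,0,0],[-5,-25,0,0,0,0,0],[-5,-25,0,0,0,0,0],[-5,-25,0,0,0,0,0],[-5,-25,0,0,0,0,0],[-5,-25,0,0,0,0,0],[0,-2,0,0,0,0,0],[0,0,0,0,0,0,0]]}}

```text
time_s: 11.8
position: [0.4821, -0.0395, 0.2991]
tool_rot: [[-0.989, 0.15, -0.001], [0.15, 0.989, 0.0], [0.001, 0.0, -1.0]]
wrist_force: [0.2, -0.0, -0.2]
gripper_width: -0.0003
```

```bash
python3 go.py -0.065 -0.045 0.178
```

```text
t 11.8 pos [ 0.4821 -0.0395  0.2991] winder xy [-0.0707 -0.0442] yaw 2.991400750491658 F [ 0.2078 -0.0059 -0.183 ] g -0.00032534646595083885 q [-0.2207 -0.0299  0.157   1.7583  0.0003 -0.0705]
tool shift mm [ -5.7333  -0.8083 121.0795] turn 0.12027813697290043
```

{"api": "send_rows", "payload": {"series": [[0,-1,25,0,0,0,0],[0,0,25,0,0,0,0],[0,0,25,0,0,0,0],[0,0,25,0,0,0,0],[0,0,21,0,0,0,0],[-6,0,0,0,0,0,0],[-8,0,0,0,0,0,0],[-8,0,0,0,0,0,0],[0,0,0,0,0,0,0]]}}

```text
time_s: 12.7
position: [0.506, -0.043, 0.18]
tool_rot: [[-0.989, 0.145, 0.004], [0.145, 0.989, -0.001], [-0.004, -0.0, -1.0]]
wrist_force: [-0.2, -0.4, 0.1]
gripper_width: -0.0001
```

```bash
python3 go.py 0.013 -0.045 0.178;python3 - <<'E'
from h import *
for c in ['scene']:
  im=save(c,c+'6.png')
  r0,c0=(130,180) if c=='scene' else (130,210)
  cv2.imwrite(f'pics/{c}6c.png',cv2.resize(cv2.imread(f'pics/{c}6.png')[r0:r0+120,c0:c0+130],None,fx=5,fy=5,interpolation=2))
E
```

```text
t 12.7 pos [ 0.506 -0.043  0.18 ] winder xy [-0.0465 -0.0441] yaw 2.9960529694497735 F [-0.1614 -0.3947  0.1086] g -8.239330920955307e-05 q [-0.2169 -0.0066 -0.0581  1.5156  0.0001 -0.0714]
tool shift mm [-59.4744  -1.0193   2.2436] turn -0.14627437469785506
```

View pics/scene6c.png

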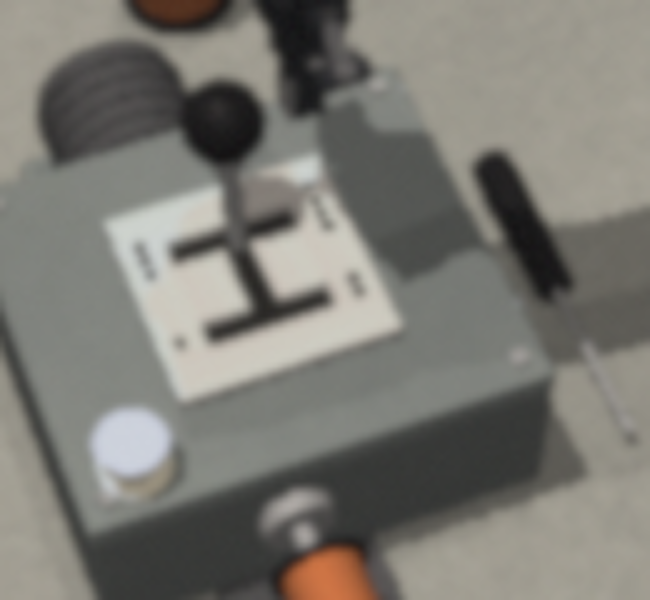

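The fingers are behind the ball (tips near (300,105)) with a gap. I'll push forward now.

{"api": "send_rows", "payload": {"series": [[-5,0,0,0,0,0,0],[-5,0,0,0,0,0,0],[-5,0,0,0,0,0,0],[-5,0,0,0,0,0,0],[-5,0,0,0,0,0,0],[-5,0,0,0,0,0,0],[0,0,0,0,0,0,0]]}}

```text
time_s: 13.45
position: [0.534, -0.0471, 0.1781]
tool_rot: [[-0.989, 0.145, 0.0], [0.145, 0.989, 0.0], [-0.0, 0.0, -1.0]]
wrist_force: [-1.5, -0.2, 0.4]
gripper_width: 0.0002
```

{"api": "send_rows", "payload": {"series": [[-5,0,0,0,0,0,0],[-5,0,0,0,0,0,0],[-5,0,0,0,0,0,0],[-5,0,0,0,0,0,0],[-4,0,0,0,0,0,0],[0,0,0,0,0,0,0]]}}

```text
time_s: 14.05
position: [0.5575, -0.0505, 0.1778]
tool_rot: [[-0.989, 0.145, -0.0], [0.145, 0.989, 0.0], [0.0, 0.0, -1.0]]
wrist_force: [-0.6, 0.1, -1.4]
gripper_width: 0.0002
```

```bash
python3 go.py 0.013 -0.045 0.178;python3 - <<'E'
from h import *
for c in ['scene']:
  im=save(c,c+'7.png')
  r0,c0=(130,180) if c=='scene' else (130,210)
  cv2.imwrite(f'pics/{c}7c.png',cv2.resize(cv2.imread(f'pics/{c}7.png')[r0:r0+120,c0:c0+130],None,fx=5,fy=5,interpolation=2))
E
```

```text
t 14.05 pos [ 0.5575 -0.0505  0.1778] winder xy [ 0.0056 -0.044 ] yaw 2.996131619142655 F [-0.6497  0.1468 -1.3882] g 0.00018676125320855349 q [-0.2103  0.1332  0.0841  1.5221  0.0001 -0.0648]
tool shift mm [-7.4234 -1.0249 -0.1887] turn -0.15078067015996607
```

View pics/scene7c.png

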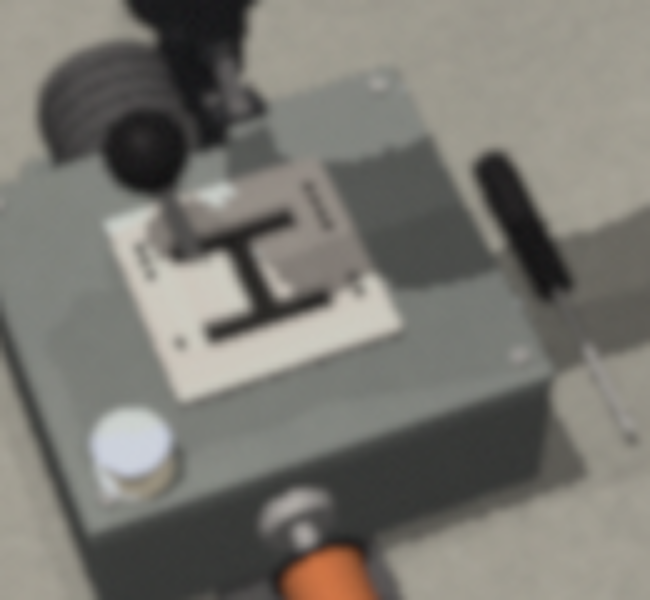

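The ball is at about (145,150), nearly home. I'll go on in small steps until the force rises.

{"api": "send_rows", "payload": {"series": [[-3,0,0,0,0,0,0],[-2,0,0,0,0,0,0],[0,0,0,0,0,0,0]]}}

```text
time_s: 14.4
position: [0.562, -0.0512, 0.178]
tool_rot: [[-0.989, 0.145, -0.0], [0.145, 0.989, 0.0], [0.0, 0.0, -1.0]]
wrist_force: [-1.4, 0.4, -1.4]
gripper_width: -0.0004
```

{"api": "send_rows", "payload": {"series": [[-1.5,0,0,0,0,0,0],[0,0,0,0,0,0,0]]}}

```text
time_s: 14.6
position: [0.5636, -0.0515, 0.1782]
tool_rot: [[-0.989, 0.145, -0.0], [0.145, 0.989, 0.0], [0.0, -0.0, -1.0]]
wrist_force: [-1.3, 0.4, -0.6]
gripper_width: 0.0003
```

{"api": "send_rows", "payload": {"series": [[-1.5,0,0,0,0,0,0],[0,0,0,0,0,0,0]]}}

```text
time_s: 14.8
position: [0.5651, -0.0517, 0.1783]
tool_rot: [[-0.989, 0.145, -0.0], [0.145, 0.989, -0.0], [0.0, -0.0, -1.0]]
wrist_force: [-0.8, -0.2, -0.9]
gripper_width: 0.0003
```

{"api": "send_rows", "payload": {"series": [[-1.5,0,0,0,0,0,0],[0,0,0,0,0,0,0]]}}

```text
time_s: 15.0
position: [0.5659, -0.0518, 0.1782]
tool_rot: [[-0.989, 0.145, -0.002], [0.145, 0.989, 0.0], [0.002, -0.0, -1.0]]
wrist_force: [-3.7, 0.2, -0.5]
gripper_width: 0.0001
```

```bash
python3 go.py 0.013 -0.045 0.178
```

```text
t 15.0 pos [ 0.5659 -0.0518  0.1782] winder xy [ 0.014 -0.044] yaw 2.9961432160529395 F [-3.6636  0.2228 -0.4864] g 9.240046437401558e-05 q [-0.2092  0.1566  0.1109  1.5267 -0.0002 -0.0637]
tool shift mm [ 1.0059 -0.9978  0.1999] turn -0.15144512417466074
```

The force has risen to 3.7 N at x = 0.014 (ball about 0.047), so the lever is at its stop. I'll back off, rise and check.

{"api": "send_rows", "payload": {"series": [[8,0,0,0,0,0,0],[15,0,0,0,0,0,0],[25,0,0,0,0,0,0],[20,0,-20,0,0,0,0],[0,0,-40,0,0,0,0],[0,0,-40,0,0,0,0],[20,20,-10,0,0,0,0],[20,40,0,0,0,0,0],[20,40,0,0,0,0,0],[20,40,0,0,0,0,0],[0,40,0,0,0,0,0],[0,0,0,0,0,0,0]]}}

```text
time_s: 16.2
position: [0.4464, 0.1518, 0.2892]
tool_rot: [[-0.99, 0.139, 0.004], [0.139, 0.99, 0.003], [-0.004, 0.003, -1.0]]
wrist_force: [0.8, 0.2, -0.8]
gripper_width: 0.0002
```

```bash
python3 go.py 0.013 -0.045 0.178;python3 - <<'E'
from h import *
for c in ['scene','top']:
  im=save(c,c+'8.png')
  for l in ['knob','bobbin','spool','jar','screwdriver']: print(c,l,[(x['centre'],x['p']) for x in robot.place_of(l,c)[:1]])
  r0,c0=(130,180) if c=='scene' else (130,210)
  cv2.imwrite(f'pics/{c}8c.png',cv2.resize(cv2.imread(f'pics/{c}8.png')[r0:r0+120,c0:c0+130],None,fx=5,fy=5,interpolation=2))
E
```

```text
t 16.2 pos [0.4464 0.1518 0.2892] winder xy [-0.1342  0.1398] yaw 3.0024312431800992 F [ 0.8167  0.2093 -0.7511] g 0.00020555556113933935 q [ 0.1841 -0.0728  0.0957  1.7348  0.0021  0.3232]
tool shift mm [-145.0992 -186.4549  111.0549] turn -0.5117225400246834
scene knob [([161.9, 206.6], 0.73)]
scene bobbin [([222.5, 207.1], 0.62)]
scene spool [([130.5, 213.8], 0.81)]
scene jar [([340.2, 250.4], 0.9)]
scene screwdriver [([187.0, 291.4], 0.71)]
top knob [([169.7, 291.3], 0.73)]
top bobbin [([155.2, 253.4], 0.48)]
top spool [([217.0, 354.3], 0.91)]
top jar [([155.8, 180.4], 0.83)]
top screwdriver [([239.0, 266.5], 0.66)]
```

View pics/scene8c.png

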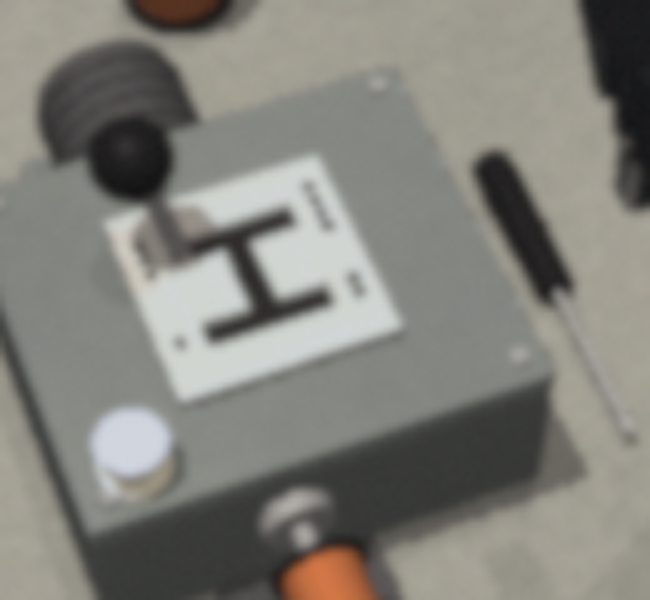

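View pics/top8c.png

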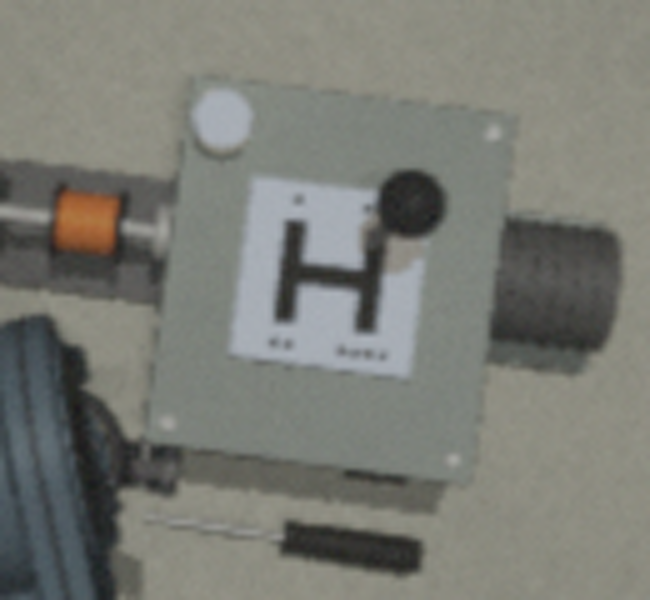

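```bash
python3 lev.py 411 203 131 158
```

```text
[ 0.5596 -0.0076 -0.1437  0.2204  0.2369] [ 0.5989 -0.0552  0.185 ]
[ 0.558  -0.005  -0.1517  0.2289  0.2392] [ 0.5972 -0.0545  0.1845]
[ 0.5585 -0.0062 -0.1481  0.2245  0.2386] [ 0.5979 -0.0547  0.1847]
```

The lever measures across 0.22 and fore 0.24, so it is home. The bystanders are unmoved and the arm is clear.

```bash
python3 -c "
from workcell import robot
print(robot.hand_in())"
```

```text
the job is handed in; nothing more can be done
None
```

The lever is fully home in the third-gear slot and the job is handed in; `hand_in` gave no verdict.

- **What I did:** The lever stood in the left lane already about level with the cross slot (fore about -0.01 rad). I pushed it across with closed fingers from the left, backed off, turned the tool a quarter turn, and pushed it forward from behind. At the end of the forward push the force rose to 3.7 N, so it was at its stop. That was the highest force read at the end of any move.
- **Cross-slot check:** After the sideways push I measured across about 0.22 and fore about -0.016 rad, well clear of the fourth slot.
- **Final lever check:** Both cameras together gave across 0.22 and fore 0.24 rad. Taken separately they agree to within 0.01 rad.
- **Bystanders:** The bobbin, spool, jar and screwdriver were detected within about 3 pixels of where they started, which is the detector's scatter. In the two close-up pictures the bobbin and screwdriver had not moved.
- **Arm:** It stopped well away from everything, at tool height 0.29 m, about 16 s into the 51 s allowed.

One disagreement: the first network detections of the gate centre differed by about 16 mm between the cameras. I used the gate-plate corners read from the pictures instead, and those fitted to under 1 pixel.

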